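# Cap the flux pots with their own lids, then switch off the fume extractor

## Task

Shut down the soldering corner of the stained-glass bench: put on each of the two open flux pots the lid that belongs to it, plug down and fully home, and only then press the fume extractor's button on the grey switch box fully down and let it spring back. One of the three lids fits neither pot: leave it and the other things on the bench where they lie, and do not tip the pots over.

Things in the scene. Friction and masses are not known exactly. Their poses are not given: they have to be found in the camera images.
- pot_round: round open flux pot of grey plastic, 78 mm across outside, 68 mm across inside, 50 mm tall, standing on the bench. Origin: centre of its underside; z up. Loose, about 0.4 kg.
- pot_square: square open flux pot of grey plastic, 76 mm a side outside, 64 mm a side inside, 50 mm tall, standing on the bench. Origin: centre of its underside; z up, x and y square to its sides. Loose, about 0.4 kg.
- lid_round: lid of the round pot, lying plug down: grey disc 82 mm across, 5 mm thick; under it a plug 60 mm across, 8 mm deep, that drops into the pot; on top a black round knob 24 mm across, 26 mm tall. Origin: centre of the plug's underside, z up; disc top at 13 mm, knob top at 39 mm. Fully home: origin 42 mm above the pot's origin, disc flat on the rim.
- lid_square: lid of the square pot, plug down: grey plate 80 mm square, 5 mm thick; under it a square plug 56 mm a side, 8 mm deep; on top a black bar handle 36 mm long (lid x), 14 mm thick (lid y), 26 mm tall. Origin: centre of the plug's underside, x and y along its sides; plate top at 13 mm, handle top at 39 mm. Fully home: origin 42 mm above the pot's, any of four ways round.
- lid_odd: larger round lid that fits neither pot, otherwise like the round lid: disc 106 mm across, plug 88 mm across, same knob and heights. To be left alone. Origin: centre of the underside of its plug.
- switchbox: grey switch box of the fume extractor, 70 x 70 x 45 mm tall, fixed to the bench, with a push button on top. Origin: centre of its underside.
- button_top (a point): centre of the top face of the white spring push button, 32 mm across, on the switch box; it is pressed straight down, travel 6 mm, about 5 N when fully down.
- button (a joint): travel of the button in m: 0 released, 0.006 fully down; it springs back.
- solder_spool: bystander: spool of solder standing on end, 60 mm across, 40 mm tall; origin: centre of its underside.
- tape_roll: bystander: roll of copper foil tape lying flat, 84 mm across, 18 mm tall; origin: centre of its underside.
- fid: bystander: small wooden burnishing block 60 x 26 x 16 mm, long along its x; origin: centre of its underside.
- cork_block: bystander: cork sanding block 50 x 30 x 22 mm, long along its x; origin: centre of its underside.
- hammer: bystander: small hammer 240 mm long lying along its x axis; origin at its middle.
- pliers: bystander: pliers about 170 mm long lying along their x, handles to -x; origin at the joint.
- glass_stack: bystander: small stack of glass offcuts, 80 x 60 x 12 mm; origin: centre of its underside.
Mind the look-alikes: they are no part of the job. What is shaped like the lid_square but purple is not meant.

How it is judged:
On the way, in this order (a step that is already met when the one before it is completed fails the run):
1. one pot has its own lid fully home (((horizontal distance between lid_round and pot_round below 0.007 m and z of lid_round in the frame of pot_round between 0.039 and 0.0445 m and angle between the z axis of lid_round and the z axis of pot_round, either way round below 0.06 rad) or (horizontal distance between lid_square and pot_square below 0.007 m and z of lid_square in the frame of pot_square between 0.039 and 0.0445 m and angle between the z axis of lid_square and the z axis of pot_square, either way round below 0.06 rad))), for 0.2 s.
2. both pots have their own lids fully home (horizontal distance between lid_round and pot_round below 0.007 m and z of lid_round in the frame of pot_round between 0.039 and 0.0445 m and angle between the z axis of lid_round and the z axis of pot_round, either way round below 0.06 rad and horizontal distance between lid_square and pot_square below 0.007 m and z of lid_square in the frame of pot_square between 0.039 and 0.0445 m and angle between the z axis of lid_square and the z axis of pot_square, either way round below 0.06 rad), for 0.2 s.
3. the extractor's button is pressed fully down (value of joint button above 0.005 m), for 0.05 s.
At the end, for the whole second after the job is handed in: Each lid sits fully home on its own pot (centres within 7 mm, lid origin 39 to 44.5 mm above the pot's, parallel within 0.06 rad); both pots stand upright on the bench (tilt under 0.06 rad), all at rest; the button was pressed at least 5 mm and is released (under 1.5 mm) (all of step 2 and angle between each of pot_round, pot_square's own z axis and vertical below 0.06 rad and height (world z) of each of pot_round, pot_square below 0.005 m and linear speed of each of lid_round, lid_square, pot_round, pot_square below 0.02 m/s and value of joint button below 0.0015 m); the robot touches nothing.
It fails at once if the button is pressed (over 3 mm) before both lids are fully home (value of joint button above 0.003 m and not ((horizontal distance between lid_round and pot_round below 0.007 m and z of lid_round in the frame of pot_round between 0.039 and 0.0445 m and angle between the z axis of lid_round and the z axis of pot_round, either way round below 0.06 rad) and (horizontal distance between lid_square and pot_square below 0.007 m and z of lid_square in the frame of pot_square between 0.039 and 0.0445 m and angle between the z axis of lid_square and the z axis of pot_square, either way round below 0.06 rad))).
It fails at once if a pot is tipped over (0.4 rad or more) (angle between any of pot_round, pot_square's own z axis and vertical above 0.4 rad).
It fails at once if the odd lid or another bystander is moved more than 40 mm (distance of any of lid_odd, solder_spool, tape_roll, fid, cork_block, hammer, pliers, glass_stack from where it was at the start of the episode above 0.04 m).
It also fails if it takes over 58 s, if anything falls off the work surface, if the arm or the gripper's body presses on something with over 40 N, if the wrist force passes 120 N, or if a joint passes its speed limit or range.

## Robot

A 7-joint arm with a two-finger parallel gripper is mounted at the origin on the work surface. World frame = base frame: x ahead of the robot, y to its left, z up, the work surface at z = 0. Lengths are in m, angles in rad, forces in N, time in s.
With the tool pointing down it reaches from about 0.4 to 0.875 m from the base axis. Payload 4.4 kg.
Tool frame: the origin (TCP) lies midway between the tips of the shut fingers; the grasp point (between the pads) lies 19 mm behind it; z points along the fingers, y is the line along which they close (so a half turn about z gives the same grasp; the last joint's range is limited). The gripper opens to 85 mm and grips with 20 to 120 N. Pads are 22 mm wide; open, the fingers measure 114 mm over their backs; the gripper's body (76 mm by 85 mm) begins 54 mm behind the grasp point. The pads swing forward as they close: fully open they stand 13 mm farther back than shut.
Start: joints at [-1.371, 0.628, 0.038, 1.517, -0.027, 0.996, -0.02], TCP at [0.171, 0.627, 0.231] pointing down, gripper open.
Joint ranges: [-3.06, 3.06], [-0.37, 2.12], [-1.25, 1.32], [0.18, 2.47], [-1.1, 4.24], [0.23, 1.98], [-2.94, 2.94]. Speed limits (rad/s): [2.57, 2.57, 3.14, 3.14, 3.14, 3.14, 3.14].

## Interface

Orientations are given as a unit quaternion [x, y, z, w].
In Python, from plant import status, eyes, order gives the robot as it stands.
- The arm moves only by the shell command python3 -m inch 'ROWS' [OPENING] [FORCE]. ROWS is JSON, a list of rows, each a list of 6 numbers: the shift along the tool's x, y, z in m, then the turn, a rotation vector about the tool's x, y, z in degrees. In form: [[tx, ty, tz, wx, wy, wz], ...]. A call has 1 to 12 rows; each row shifts and turns the commanded pose from where the row before left it, along the tool's axes as they then stand; what a row does not reach is not made up. A row lasts 1/10 s, in which the tool goes at most 50 mm and 8.59 degrees, less where a joint would pass 70% of its speed; a pose out of reach is approached as far as the arm can. A call is refused whole if a number of a shift passes 0.05 or a number of a turn 8.59, either way. A call with a gripper value outside its range is refused whole. OPENING is the finger opening in m, from 0 to 0.0854, set as the call begins (- or left out, the last holds). The fingers move at their own pace and stop on an object; FORCE is the grip in N (left out, the last holds). Time passes only in rows, so rows that do not move let the fingers close. It gives the time, the measured TCP pose, the force, the opening and the grip force at its end, in the units of the state.
- status.state(): the state, without advancing time (a new reading comes with each control period).
- eyes.grab_frame(name): name is "scene" or "top" or "wrist"; returns a dict with "pixels" (480x640x3 uint8, red, green, blue), "camera_matrix" (3x3 intrinsics, pixels), "origin" and "orientation" of the camera in the world; the wrist camera has in their place "tool_from_camera" (4x4, takes a point from camera to tool coordinates, whose origin is the TCP and whose axes are the flange's). Camera axes: x right, y down, z forward; pixel columns grow to the right and rows downward; lengths in m; the calibration is good to about 2 mm. A picture is of the moment at which its call begins: read the wrist's pose just before it. There is no depth.
- order.close_job(): hands the job in; it is judged then, once.
The state is a dict: "time": time; "joint_pos": joint angles; "dq": joint speeds; "joint_torque": joint torques, N m; "tcp_pos": TCP position; "orientation": TCP orientation; "ft_force": force on the tool from outside, world axes, zero at the start; "torque": the same for the moment, N m; "finger_gap": opening from 0.0 (shut) to 1.0 (fully open); "grasp_force": force on a finger pad.
Only numpy, scipy, OpenCV 4.12 (cv2) and the standard library are available. Lean on these libraries where they do the work, as an engineer would, in place of code of your own. Each camera call takes 0.05 s, during which the arm holds its last target. There are 200 camera calls.

## Working session

There is one attempt and no reset: what is moved stays moved. The work goes in short steps, Python scripts to look and compute and a shell command to move; the robot and the scene stay as the last step left them, time stands still between calls to the robot, and variables do not carry over. Pictures are saved under pics/ and viewed, at most 10 in all, crops included, and the job is handed in when it is done.

```bash
mkdir -p pics; ls; python3 - <<'E'
from plant import status, eyes
import cv2,json
print(status.state())
for n in("top","scene"):
    f=eyes.grab_frame(n); cv2.imwrite(f"pics/{n}0.png",f["pixels"][:,:,::-1]); print(n,f["camera_matrix"],f["origin"],f["orientation"])
print(eyes.grab_frame("wrist")["tool_from_camera"])
E
```

```text
pics
{'time': 0.0, 'joint_pos': array([-1.37079292,  0.62936851,  0.03842548,  1.51838067, -0.02700176,
        0.99628351, -0.02000986]), 'dq': array([ 0.00142207, -0.00031482,  0.000476  ,  0.00105884,  0.0004151 ,
       -0.00081531,  0.00074341]), 'joint_torque': array([ 7.88567650e-04, -5.63407016e+01,  1.22632340e+00, -1.93436944e+01,
        1.09076482e-02,  1.08455479e-02, -6.07515275e-06]), 'tcp_pos': array([0.17054216, 0.62657559, 0.23037022]), 'orientation': array([ 1.32509648e-01,  9.91181249e-01, -9.53799071e-04, -1.19623800e-04]), 'ft_force': array([ 0.50067702, -0.50594628,  0.49334151]), 'torque': array([0.04193435, 0.04045545, 0.01588819]), 'grasp_force': 0.0, 'finger_gap': 0.9986468316132203}
top [[469.62883682   0.         316.83155713]
 [  0.         469.62883682 241.78260365]
 [  0.           0.           1.        ]] [0.36869987 0.00611014 1.01443222] [-0.68497578  0.72137534 -0.07539374  0.06885918]
scene [[479.7356465    0.         316.9360076 ]
 [  0.         479.7356465  243.48013885]
 [  0.           0.           1.        ]] [1.14119772 0.02140611 0.92910777] [ 0.64480225  0.70551298 -0.21233662 -0.20345678]
[[ 2.16603095e-04 -9.61099097e-01 -2.76203690e-01  7.04445417e-02]
 [ 9.99999784e-01  3.65725822e-05  6.56954193e-04 -4.83060681e-04]
 [-6.21296600e-04 -2.76203772e-01  9.61098897e-01 -1.41959407e-01]
 [ 0.00000000e+00  0.00000000e+00  0.00000000e+00  1.00000000e+00]]
```

View pics/top0.png

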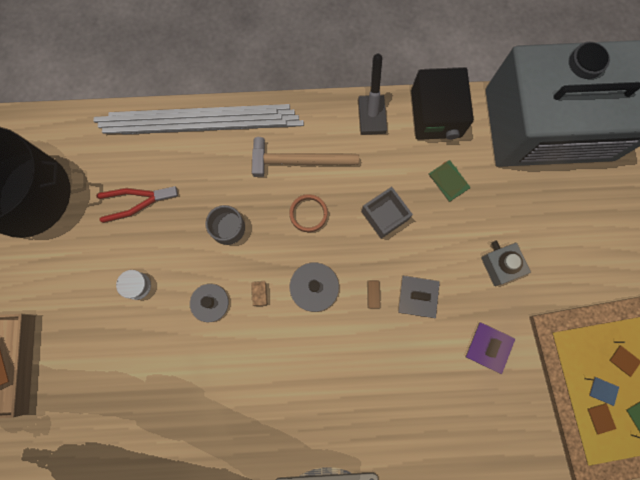

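View pics/scene0.png

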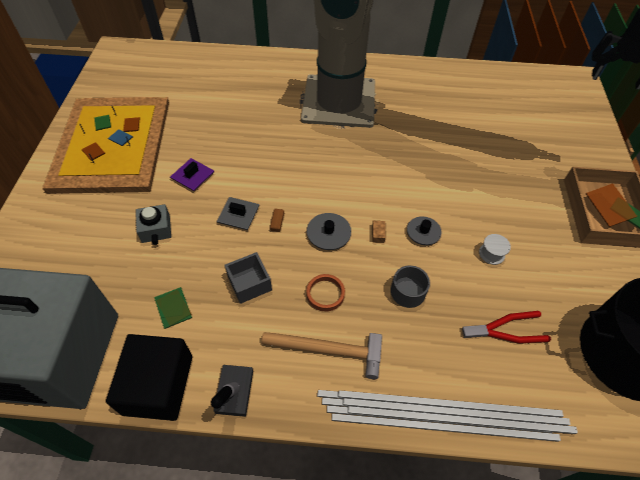

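Candidates in the top view (px):
- **Round lid:** (209,302), small disc. The larger disc at (315,287) is the odd lid.
- **Square lid:** grey at (419,296). The purple one at (490,348) is the look-alike.
- **Round pot:** (226,224). The spool at (133,285) and tape roll at (308,213) are also round.
- **Square pot:** (386,212).
- **Switch box:** (507,263), with its white button at (513,261).

The same layout shows in the scene view.

```bash
cat > h.py <<'E'
import numpy as np,cv2
from scipy.spatial.transform import Rotation as R
from plant import status,eyes
def grab(n):
    s=status.state(); f=eyes.grab_frame(n); K=np.array(f["camera_matrix"])
    if n=="wrist":
        T=np.array(f["tool_from_camera"]); Rt=R.from_quat(s["orientation"]).as_matrix()
        o=Rt@T[:3,3]+s["tcp_pos"]; M=Rt@T[:3,:3]
    else: o=np.array(f["origin"]); M=R.from_quat(f["orientation"]).as_matrix()
    return f["pixels"],K,o,M
def toplane(px,z,cam):
    _,K,o,M=cam
    px=np.atleast_2d(np.asarray(px,float)); d=np.c_[px,np.ones(len(px))]@np.linalg.inv(K).T@M.T
    return o+d*((z-o[2])/d[:,2])[:,None]
def topx(P,cam):
    _,K,o,M=cam; c=(np.atleast_2d(P)-o)@M@K.T; return c[:,:2]/c[:,2:]
def greymask(im,t=28):
    i=im.astype(int); m=((i.max(2)-i.min(2))<t).astype(np.uint8)
    return cv2.morphologyEx(m,cv2.MORPH_OPEN,np.ones((3,3)))
def blobs(m,amin=150):
    cs,_=cv2.findContours(m,cv2.RETR_EXTERNAL,cv2.CHAIN_APPROX_NONE)
    return [c for c in cs if cv2.contourArea(c)>amin]
def blob_at(m,p):
    return [c for c in blobs(m,30) if cv2.pointPolygonTest(c,(float(p[0]),float(p[1])),False)>=0]
def measure(c,z,cam):
    P=toplane(c[:,0,:],z,cam)[:,:2].astype(np.float32)*1000
    (ex,ey),(a,b),_=cv2.fitEllipse(P); r=cv2.minAreaRect(P)
    return np.round([ex,ey,a,b]),[np.round(r[0]),np.round(r[1]),round(r[2],1)]
def dark(im,t=45): return (im.max(2)<t).astype(np.uint8)
E
python3 - <<'E'
from h import *
top=grab("top"); sc=grab("scene")
objs=dict(lid_r=((209,302),(424,232),.013),odd=((315,287),(328,232),.013),lid_s=((419,296),(238,214),.013),pot_r=((226,224),(410,287),.05),pot_s=((386,212),(248,277),.05),box=((507,263),(153,224),.045),spool=((133,285),(495,248),.04))
for k,(a,b,z) in objs.items():
    for n,cam,p in(("top",top,a),("scene",sc,b)):
        for c in blob_at(greymask(cam[0]),p): print(k,n,*measure(c,z,cam))
for n,cam,p in(("top",top,(513,261)),("scene",sc,(150,213))):
    m=(cam[0].min(2)>130).astype(np.uint8)
    for c in blob_at(m,p): print("button",n,*measure(c,.05,cam))
E
```

```text
lid_r top [456. 227.  79.  81.] [array([457., 226.]), array([81., 78.]), 87.0]
lid_r scene [458. 227.  79.  81.] [array([458., 227.]), array([79., 80.]), 5.4]
odd top [479.   3. 103. 104.] [array([478.,   2.]), array([103., 103.]), 87.0]
odd scene [481.   4. 102. 106.] [array([481.,   4.]), array([104., 102.]), 5.4]
lid_s top [ 446. -219.   91.   91.] [array([ 446., -219.]), array([80., 80.]), 78.2]
lid_s scene [ 449. -217.   92.   93.] [array([ 449., -217.]), array([80., 82.]), 78.1]
pot_r top [615. 183.  76.  88.] [array([616., 184.]), array([88., 76.]), 43.7]
pot_r scene [633. 184.  76. 103.] [array([633., 184.]), array([ 75., 102.]), 68.0]
pot_s top [ 625. -159.   90.   99.] [array([ 625., -158.]), array([80., 86.]), 31.4]
pot_s scene [ 643. -156.   88.  117.] [array([ 643., -156.]), array([103.,  79.]), 30.4]
box top [ 503. -399.   85.   92.] [array([ 510., -397.]), array([87., 84.]), 18.1]
box scene [ 520. -396.   80.  115.] [array([ 526., -395.]), array([111.,  74.]), 18.4]
spool top [500. 377.  58.  73.] [array([500., 377.]), array([73., 58.]), 75.9]
spool scene [514. 377.  58.  88.] [array([515., 377.]), array([57., 87.]), 61.8]
button top [ 507. -414.   28.   28.] [array([ 508., -413.]), array([27., 28.]), 82.3]
button scene [ 493. -413.   27.   27.] [array([ 493., -414.]), array([26., 28.]), 5.5]
```

Sizes match the descriptions: the disc is about 80 mm, the odd lid about 104 mm and the square lid 80 mm. I'll move over the round lid and take a close look.

```bash
cat > go.py <<'E'
import sys
from h import *
# usage: go.py x y z [yaw of tool y, deg world] : remaining shift in tool axes (after turning) and turn about tool z
a=[float(v) for v in sys.argv[1:]]; s=status.state(); M=R.from_quat(s["orientation"]).as_matrix()
yaw=np.degrees(np.arctan2(M[1,1],M[0,1])); w=0
if len(a)>3: w=(yaw-a[3]+90)%180-90
M2=M@R.from_rotvec([0,0,w],degrees=True).as_matrix()
print("yaw",yaw.round(2),"turn",round(w,2),"level err(tool)",np.degrees(np.cross(M[:,2],[0,0,-1])@M).round(2),"shift",(M2.T@(np.array(a[:3])-s["tcp_pos"])).round(4),"q7",s["joint_pos"][6].round(2),"F",np.round(s["ft_force"],1),"t",s["time"])
E
python3 -m inch '[[-0.038,-0.031,0,0,0,0],[-0.038,-0.031,0,0,0,0],[-0.038,-0.031,0,0,0,0],[-0.038,-0.031,0,0,0,0],[-0.038,-0.031,0,0,0,0],[-0.038,-0.031,0,0,0,0],[-0.038,-0.031,0,0,0,0],[-0.038,-0.031,0,0,0,0],[-0.038,-0.031,0,0,0,0],[-0.038,-0.031,0,0,0,0],[0,0,0,0,0,0],[0,0,0,0,0,0]]' 0.05 40
python3 - <<'E'
from h import *
c=grab("wrist"); cv2.imwrite("pics/w1.png",c[0][:,:,::-1]); print(c[1],topx([[.457,.227,.013],[.62,.1875,.05]],c))
E
python3 go.py .457 .227 .016
```

```text
time: 1.45
tcp_pos: [0.4566, 0.227, 0.2313]
orientation: [0.134, 0.991, 0.0, -0.0]
ft_force: [0.5, 1.7, -0.4]
finger_gap: 0.588
grasp_force: 0.0
[[363.40140485   0.         316.23480037]
 [  0.         363.40140485 235.85215675]
 [  0.           0.           1.        ]] [[316.55090543 204.69506571]
 [321.65756144 370.93175799]]
yaw 74.75 turn 0 level err(tool) [ 0.03 -0.04 -0.  ] shift [-0.002  -0.0013  0.2152] q7 0.82 F [-0.5  0.1  0.1] t 1.5
```

View pics/w1.png

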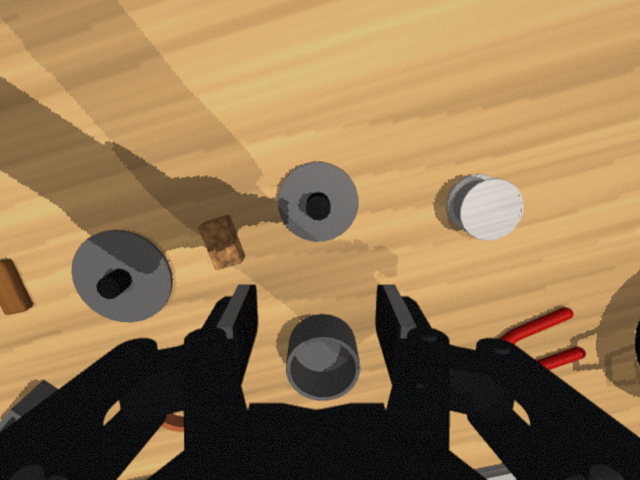

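The wrist view confirms the round lid at (317,201): it is clearly smaller than the odd lid at (122,276). The round pot's rim is at (322,369) and the cork block at (221,242). Next I'll measure the lid, then descend.

```bash
python3 - <<'E'
from h import *
c=grab("wrist"); m=greymask(c[0])
for b in blob_at(m,(317,190)): print("lid",*measure(b,.013,c))
for b in blob_at(dark(c[0]),(317,206)): print("knob",*measure(b,.039,c))
# pot rim: ring of bright grey around dark interior
crop=c[0][300:400,280:365].astype(int); print(crop[69-0,::6].tolist()[:0])
print([tuple(c[0][395-k*4,322]) [0] for k in range(20)])
E
python3 -m inch '[[-0.001,-0.001,0.04,0,0,0],[0,0,0.04,0,0,0],[0,0,0.04,0,0,0],[0,0,0.03,0,0,0],[0,0,0,0,0,0]]' 0.05 40
```

```text
lid [455. 228.  79.  80.] [array([455., 228.]), array([79., 80.]), 74.8]
knob [453. 229.  22.  25.] [array([453., 229.]), array([22., 26.]), 64.9]
[]
[np.uint8(41), np.uint8(47), np.uint8(44), np.uint8(42), np.uint8(46), np.uint8(47), np.uint8(69), np.uint8(100), np.uint8(103), np.uint8(102), np.uint8(102), np.uint8(100), np.uint8(105), np.uint8(96), np.uint8(94), np.uint8(46), np.uint8(42), np.uint8(49), np.uint8(46), np.uint8(45)]
time: 2.05
tcp_pos: [0.4529, 0.2277, 0.078]
orientation: [0.131, 0.991, -0.002, -0.004]
ft_force: [-0.0, -0.4, 0.7]
finger_gap: 0.589
grasp_force: 0.0
```

```bash
python3 go.py .4555 .228 .016
python3 -m inch '[[-0.002,0,0.03,0,0,0],[0,0,0.02,0,0,0],[0,0,0.011,0,0,0],[0,0,0,0,0,0],[0,0,0,0,0,0]]' 0.05 40
python3 go.py .4555 .228 .016
```

```text
yaw 74.98 turn 0 level err(tool) [-0.27 -0.37  0.  ] shift [-0.0029  0.0013  0.062 ] q7 0.84 F [-0.  -0.4  0.7] t 2.05
time: 2.55
tcp_pos: [0.459, 0.2274, 0.0214]
orientation: [0.132, 0.991, 0.001, 0.001]
ft_force: [0.1, -0.1, -0.2]
finger_gap: 0.587
grasp_force: 0.0
yaw 74.82 turn 0 level err(tool) [0.07 0.05 0.  ] shift [ 0.0035 -0.0003  0.0054] q7 0.85 F [ 0.1 -0.1 -0.2] t 2.55
```

```bash
python3 -m inch '[[0.0035,0,0.004,0,0,0],[0,0,0,0,0,0],[0,0,0,0,0,0]]' 0.05 40
python3 -m inch '[[0,0,0,0,0,0],[0,0,0,0,0,0],[0,0,0,0,0,0],[0,0,0,0,0,0],[0,0,0,0,0,0],[0,0,0,0,0,0],[0,0,0,0,0,0],[0,0,0,0,0,0]]' 0.0 50
python3 go.py .4555 .228 .016
```

```text
time: 2.85
tcp_pos: [0.4552, 0.2276, 0.0168]
orientation: [0.132, 0.991, 0.0, 0.0]
ft_force: [-0.3, -0.8, -0.1]
finger_gap: 0.589
grasp_force: 0.0
time: 3.65
tcp_pos: [0.4555, 0.2275, 0.0167]
orientation: [0.133, 0.991, 0.0, 0.0]
ft_force: [-0.3, -0.7, 5.6]
finger_gap: 0.261
grasp_force: 48.8
yaw 74.76 turn 0 level err(tool) [0.03 0.02 0.  ] shift [0.0001 0.0005 0.0007] q7 0.85 F [-0.3 -0.7  5.6] t 3.65
```

Gripped: the opening is about 22 mm on the 24 mm knob. Lifting.

```bash
python3 -m inch '[[0,0,-0.02,0,0,0],[0,0,-0.03,0,0,0],[0,0,-0.03,0,0,0],[0,0,-0.03,0,0,0],[0,0,-0.02,0,0,0],[0,0,0,0,0,0],[0,0,0,0,0,0]]'
python3 - <<'E'
from h import *
c=grab("wrist"); cv2.imwrite("pics/w2.png",c[0][:,:,::-1]); print(topx([[.62,.1875,.05]],c))
E
python3 go.py .62 .1875 .15
```

```text
time: 4.35
tcp_pos: [0.455, 0.2273, 0.1462]
orientation: [0.133, 0.991, 0.0, 0.0]
ft_force: [-0.4, 0.3, -0.4]
finger_gap: 0.262
grasp_force: 49.0
[[322.59555237 438.9398096 ]]
yaw 74.77 turn 0 level err(tool) [-0.06 -0.06 -0.  ] shift [-0.17    0.0053 -0.0046] q7 0.84 F [-0.8  0.7 -1.8] t 4.4
```

View pics/w2.png

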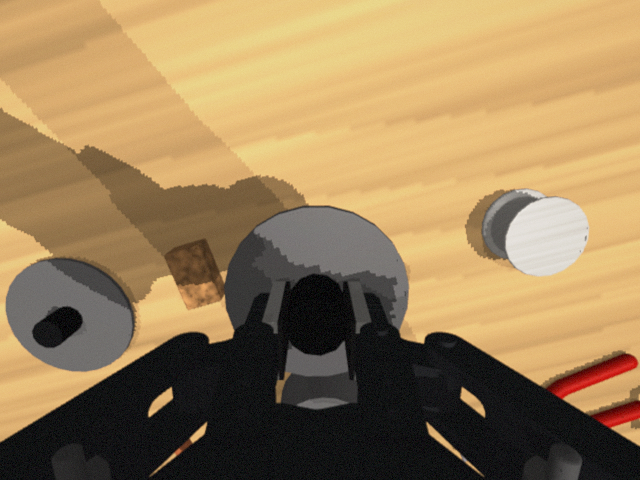

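The lid hangs level in the grip at (317,290), and the pot is hidden behind it. Using the two-view and w1 pot estimates, I'll go to (0.619, 0.1875).

```bash
python3 -m inch '[[-0.033,0.001,0,0,0,0],[-0.033,0.001,0,0,0,0],[-0.033,0.001,0,0,0,0],[-0.033,0.001,0,0,0,0],[-0.033,0.001,0,0,0,0],[-0.004,0,0.02,0,0,0],[0,0,0,0,0,0],[0,0,0,0,0,0],[0,0,0,0,0,0]]'
python3 go.py .619 .1875 .0605
python3 - <<'E'
from h import *
t=grab("top"); cv2.imwrite("pics/t2.png",cv2.resize(t[0][150:320,140:320,::-1],None,fx=3,fy=3)); s=grab("scene"); cv2.imwrite("pics/s2.png",cv2.resize(s[0][200:340,340:500,::-1],None,fx=4,fy=4))
E
```

```text
time: 5.3
tcp_pos: [0.6186, 0.1885, 0.1261]
orientation: [0.132, 0.991, -0.0, -0.001]
ft_force: [-0.1, 0.7, -0.2]
finger_gap: 0.26
grasp_force: 49.1
yaw 74.83 turn 0 level err(tool) [-0.01 -0.08 -0.  ] shift [-0.0008 -0.0009  0.0656] q7 1.0 F [-0.1  0.7 -0.2] t 5.3
```

View pics/s2.png

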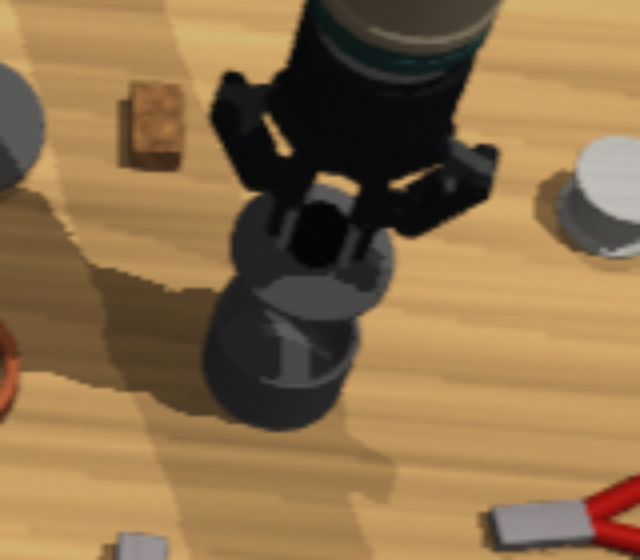

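The lid is above the pot, consistent with the estimate. Lowering in steps.

```bash
python3 -m inch '[[-0.001,-0.001,0.02,0,0,0],[0,0,0.015,0,0,0],[0,0,0,0,0,0],[0,0,0.008,0,0,0],[0,0,0.008,0,0,0],[0,0,0.006,0,0,0],[0,0,0,0,0,0],[0,0,0.005,0,0,0],[0,0,0.004,0,0,0],[0,0,0,0,0,0],[0,0,0,0,0,0]]'; python3 go.py .619 .1875 .0587
```

```text
time: 6.5
tcp_pos: [0.6203, 0.1866, 0.0602]
orientation: [0.133, 0.991, -0.0, -0.0]
ft_force: [0.5, -0.0, -0.2]
finger_gap: 0.261
grasp_force: 49.1
yaw 74.77 turn 0 level err(tool) [-0.   -0.01 -0.  ] shift [0.0015 0.0005 0.0015] q7 1.01 F [ 0.5 -0.  -0.2] t 6.5
```

No contact force with the lid's underside below the rim, so the plug is inside. I'll finish lowering, release, retreat and check.

```bash
python3 -m inch '[[0.001,0,0.002,0,0,0],[0,0,0,0,0,0],[0,0,0,0,0,0]]'
python3 -m inch '[[0,0,0,0,0,0],[0,0,0,0,0,0],[0,0,0,0,0,0],[0,0,0,0,0,0],[0,0,-0.01,0,0,0],[0,0,-0.03,0,0,0],[0,0,-0.04,0,0,0],[0,0,-0.04,0,0,0],[0.03,0,-0.04,0,0,0],[0.04,0,0,0,0,0],[0.04,0,0,0,0,0],[0,0,0,0,0,0]]' 0.05
python3 - <<'E'
from h import *
c=grab("wrist"); m=greymask(c[0]); p=topx([[.62,.1875,.055]],c)[0]; print(p)
for b in blob_at(m,p+[0,8]): print("disc",*measure(b,.055,c))
cv2.imwrite("pics/w3.png",c[0][:,:,::-1])
E
python3 go.py .447 -.218 .23 -12
```

```text
time: 6.8
tcp_pos: [0.6199, 0.1869, 0.0588]
orientation: [0.133, 0.991, 0.0, 0.001]
ft_force: [0.9, 0.0, 2.8]
finger_gap: 0.263
grasp_force: 49.3
time: 8.0
tcp_pos: [0.5073, 0.2181, 0.2193]
orientation: [0.13, 0.992, 0.0, -0.002]
ft_force: [0.7, -0.4, -0.5]
finger_gap: 0.583
grasp_force: 0.0
[315.91441218 337.07591856]
disc [611. 190.  78. 101.] [array([609., 190.]), array([80., 99.]), 75.1]
yaw 74.98 turn 86.98 level err(tool) [ 0.04 -0.05  0.  ] shift [-0.4389  0.0281 -0.0109] q7 0.89 F [1.5 0.4 0.4] t 8.05
```

View pics/w3.png

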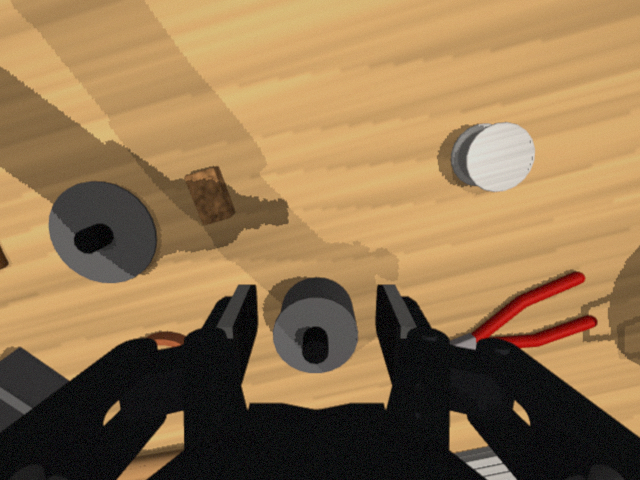

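The round lid sits flat on its pot at (315,335), close to the prediction of (316,337). On to the square lid: turn, then traverse.

```bash
python3 -m inch '[[0,0,0,0,0,8.5],[0,0,0,0,0,8.5],[0,0,0,0,0,8.5],[0,0,0,0,0,8.5],[0,0,0,0,0,8.5],[0,0,0,0,0,8.5],[0,0,0,0,0,8.5],[0,0,0,0,0,8.5],[0,0,0,0,0,8.5],[0,0,0,0,0,8.5],[0,0,0,0,0,2],[0,0,0,0,0,0]]'
python3 -m inch '[[-0.044,0.003,0,0,0,0],[-0.044,0.003,0,0,0,0],[-0.044,0.003,0,0,0,0],[-0.044,0.003,0,0,0,0],[-0.044,0.003,0,0,0,0],[-0.044,0.003,-0.01,0,0,0],[-0.044,0.003,0,0,0,0],[-0.044,0.003,0,0,0,0],[-0.044,0.003,0,0,0,0],[-0.043,0.001,0,0,0,0],[0,0,0,0,0,0],[0,0,0,0,0,0]]'
python3 - <<'E'
from h import *
c=grab("wrist"); m=greymask(c[0]); p=topx([[.447,-.218,.013]],c)[0]; print(p)
for b in blob_at(m,p): print("plate",*measure(b,.013,c))
for b in blob_at(dark(c[0]),topx([[.447,-.218,.039]],c)[0]): print("bar",*measure(b,.039,c))
cv2.imwrite("pics/w4.png",c[0][:,:,::-1]); t=grab("top"); cv2.imwrite("pics/t4.png",t[0][:,:,::-1])
m=greymask(t[0])
for b in blob_at(m,(226,224)): print("pot_r+lid top",*measure(b,.055,t))
for b in blob_at(m,(386,212)): print("pot_s top",*measure(b,.05,t))
E
python3 go.py .447 -.218 .016 -12
```

```text
time: 9.25
tcp_pos: [0.5139, 0.2156, 0.2184]
orientation: [0.778, 0.628, 0.0, 0.0]
ft_force: [-0.7, 0.4, 0.2]
finger_gap: 0.588
grasp_force: 0.0
time: 10.45
tcp_pos: [0.4472, -0.2207, 0.2285]
orientation: [0.779, 0.627, 0.0, 0.0]
ft_force: [-0.3, 0.5, 0.1]
finger_gap: 0.59
grasp_force: 0.0
[315.7322718  201.62480422]
plate [ 446. -217.   92.   92.] [array([ 446., -218.]), array([79., 79.]), 78.2]
bar [ 446. -217.   13.   48.] [array([ 446., -216.]), array([38., 13.]), 77.9]
pot_r+lid top [616. 183.  79.  90.] [array([617., 182.]), array([89., 80.]), 43.7]
pot_s top [ 625. -159.   90.   99.] [array([ 625., -159.]), array([80., 86.]), 31.9]
yaw -12.09 turn -0.09 level err(tool) [-0.01 -0.05  0.  ] shift [-1.000e-04 -8.000e-04  2.122e-01] q7 0.5 F [ 0.8  0.6 -0. ] t 10.55
```

View pics/w4.png

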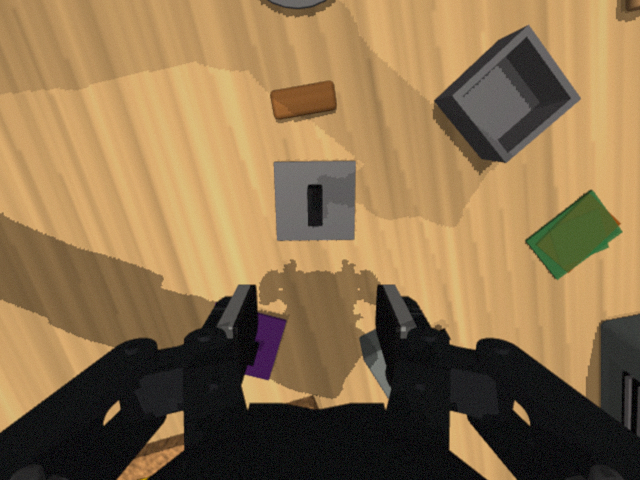

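The grey square lid is centred at (315,201), with its bar vertical between the fingers and the purple look-alike apart at (265,345). The square pot's rim corners are near (437,101), (528,27), (580,98) and (503,162). I'll measure those and descend.

```bash
python3 - <<'E'
from h import *
c=grab("wrist"); P=toplane([[437,101],[528,27],[580,98],[503,162]],.05,c)[:,:2]*1000
print(P.round(),P.mean(0).round(), [np.linalg.norm(P[i]-P[i-1]).round() for i in range(4)],[np.degrees(np.arctan2(*(P[i]-P[i-1])[::-1])).round() for i in range(4)])
for b in blob_at(greymask(c[0]),(500,100)): 
    ap=cv2.approxPolyDP(b,5,True)[:,0]; Q=toplane(ap,.05,c)[:,:2]*1000; print(np.c_[ap,Q].round())
E
python3 -m inch '[[0,-0.001,0.05,0,0,0],[0,0,0.05,0,0,0],[0,0,0.04,0,0,0],[0,0,0.03,0,0,0],[0,0,0.02,0,0,0],[0,0,0.01,0,0,0],[0,0,0,0,0,0],[0,0,0,0,0,0]]'
python3 go.py .4465 -.2175 .0165 -12
```

```text
[[ 565. -147.]
 [ 642. -107.]
 [ 681. -169.]
 [ 615. -208.]] [ 626. -158.] [np.float64(79.0), np.float64(86.0), np.float64(73.0), np.float64(77.0)] [np.float64(129.0), np.float64(27.0), np.float64(-58.0), np.float64(-149.0)]
[[ 529.   31.  642. -110.]
 [ 499.   44.  618. -115.]
 [ 436.  103.  564. -148.]
 [ 482.  162.  597. -205.]
 [ 506.  165.  617. -212.]
 [ 578.  104.  679. -174.]]
time: 11.4
tcp_pos: [0.4473, -0.2188, 0.0289]
orientation: [0.778, 0.628, 0.0, 0.0]
ft_force: [0.1, 0.4, 1.3]
finger_gap: 0.58
grasp_force: 0.0
yaw -12.16 turn -0.16 level err(tool) [0.06 0.01 0.  ] shift [ 0.0011 -0.001   0.0124] q7 0.7 F [0.1 0.4 1.3] t 11.4
```

From the true rim corners, pot_square is at (0.6295, -0.161) with its sides at 31°, which agrees with the two-view estimate of (0.630, -0.1615). Finishing the descent and gripping.

```bash
python3 -m inch '[[0.001,-0.001,0.012,0,0,0],[0,0,0,0,0,0],[0,0,0,0,0,0]]'
python3 -m inch '[[0,0,0,0,0,0],[0,0,0,0,0,0],[0,0,0,0,0,0],[0,0,0,0,0,0],[0,0,0,0,0,0],[0,0,0,0,0,0],[0,0,0,0,0,0],[0,0,0,0,0,0]]' 0.0 50
python3 go.py .4465 -.2175 .0165 -12
```

```text
time: 11.7
tcp_pos: [0.4458, -0.2176, 0.0165]
orientation: [0.778, 0.628, 0.0, -0.0]
ft_force: [-0.3, 0.1, 0.5]
finger_gap: 0.588
grasp_force: 0.0
time: 12.5
tcp_pos: [0.446, -0.218, 0.0167]
orientation: [0.778, 0.628, 0.0, 0.0]
ft_force: [-0.5, 0.3, 5.4]
finger_gap: 0.15
grasp_force: 49.4
yaw -12.24 turn -0.24 level err(tool) [ 0.04  0.01 -0.  ] shift [0.0006 0.0004 0.0002] q7 0.71 F [-0.5  0.3  5.4] t 12.5
```

```bash
python3 -m inch '[[0,0,-0.02,0,0,0],[0,0,-0.03,0,0,0],[0,0,-0.03,0,0,0],[0,0,-0.03,0,0,0],[0,0,-0.01,0,0,-4],[0,0,0,0,0,-8],[0,0,0,0,0,-8],[0,0,0,0,0,-8],[0,0,0,0,0,-8],[0,0,0,0,0,-7],[0,0,0,0,0,0],[0,0,0,0,0,0]]'
python3 go.py .6295 -.161 .136 31
```

```text
time: 13.7
tcp_pos: [0.4455, -0.2178, 0.1361]
orientation: [0.496, 0.869, 0.0, -0.0]
ft_force: [0.5, -0.3, -0.6]
finger_gap: 0.146
grasp_force: 48.8
yaw 30.59 turn -0.41 level err(tool) [-0.01 -0.03  0.  ] shift [-4.610e-02  1.869e-01  1.000e-04] q7 1.13 F [ 0.5 -0.3 -0.6] t 13.7
```

```bash
python3 -m inch '[[-0.009,0.037,0,0,0,0],[-0.009,0.037,0,0,0,0],[-0.009,0.037,0,0,0,0],[-0.009,0.037,0,0,0,0],[-0.009,0.037,0,0,0,-0.4],[0,0,0,0,0,0],[0,0,0,0,0,0],[0,0,0,0,0,0]]'
python3 go.py .6295 -.161 .0587 31
python3 - <<'E'
from h import *
s=grab("scene"); cv2.imwrite("pics/s5.png",cv2.resize(s[0][170:320,170:330,::-1],None,fx=3.7,fy=3.7))
E
```

```text
time: 14.5
tcp_pos: [0.6262, -0.1625, 0.1359]
orientation: [0.492, 0.871, -0.001, -0.001]
ft_force: [-0.4, -0.5, -0.7]
finger_gap: 0.152
grasp_force: 49.0
yaw 31.05 turn 0.05 level err(tool) [-0.12 -0.04 -0.  ] shift [-0.0005  0.0037  0.0772] q7 0.93 F [-0.4 -0.5 -0.7] t 14.5
```

View pics/s5.png

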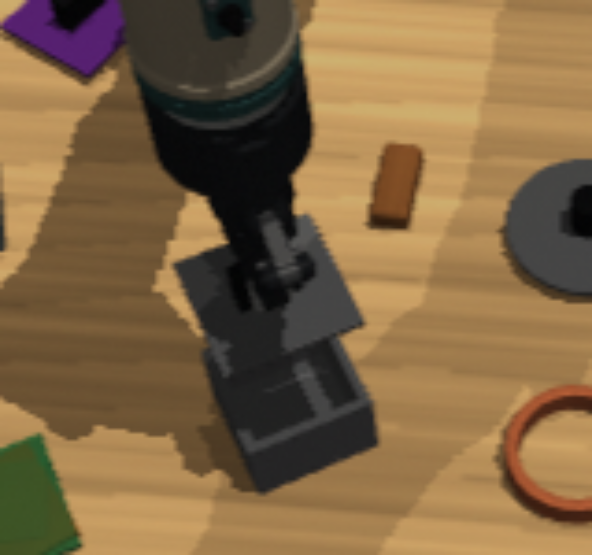

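The lid hangs over the square pot with its sides parallel (front plate corner at (360,325), rim corner at (372,403)). Lowering.

```bash
python3 -m inch '[[0,0.003,0.02,0,0,0],[0,0,0.02,0,0,0],[0,0,0,0,0,0],[0,0,0.009,0,0,0],[0,0,0.008,0,0,0],[0,0,0.006,0,0,0],[0,0,0,0,0,0],[0,0,0.005,0,0,0],[0,0,0.004,0,0,0],[0,0,0.003,0,0,0],[0,0,0,0,0,0],[0,0,0,0,0,0]]'; python3 go.py .6295 -.161 .0587 31
```

```text
time: 15.75
tcp_pos: [0.6303, -0.1602, 0.0613]
orientation: [0.491, 0.871, -0.0, -0.0]
ft_force: [-1.0, -0.3, -0.1]
finger_gap: 0.156
grasp_force: 49.0
yaw 31.17 turn 0.17 level err(tool) [-0. -0.  0.] shift [-0.0002 -0.0011  0.0026] q7 0.95 F [-1.  -0.3 -0.1] t 15.75
```

```bash
python3 -m inch '[[0,-0.001,0.003,0,0,0],[0,0,0,0,0,0],[0,0,0,0,0,0]]'
python3 -m inch '[[0,0,0,0,0,0],[0,0,0,0,0,0],[0,0,0,0,0,0],[0,0,0,0,0,0],[0,0,-0.01,0,0,0],[0,0,-0.03,0,0,0],[0,0,-0.04,0,0,0],[0,0,-0.04,0,0,0],[0.03,0,-0.04,0,0,0],[0.04,0,0,0,0,0],[0.04,0,0,0,0,0],[0,0,0,0,0,0]]' 0.05
python3 - <<'E'
from h import *
c=grab("wrist"); print(topx([[.6295,-.161,.055]],c)[0])
cv2.imwrite("pics/w6.png",c[0][:,:,::-1])
E
python3 go.py .505 -.413 .2
```

```text
time: 16.05
tcp_pos: [0.6301, -0.1609, 0.0588]
orientation: [0.491, 0.871, 0.0, 0.001]
ft_force: [0.6, -0.1, 2.5]
finger_gap: 0.151
grasp_force: 49.3
time: 17.25
tcp_pos: [0.57, -0.0602, 0.2192]
orientation: [0.488, 0.873, 0.002, -0.002]
ft_force: [1.3, -0.1, -0.3]
finger_gap: 0.582
grasp_force: 0.0
[314.32797062 337.20142436]
yaw 31.43 turn 0 level err(tool) [ 0.06 -0.09 -0.  ] shift [-0.2635 -0.2392  0.0187] q7 0.78 F [ 0.  -0.5 -0.3] t 17.3
```

View pics/w6.png

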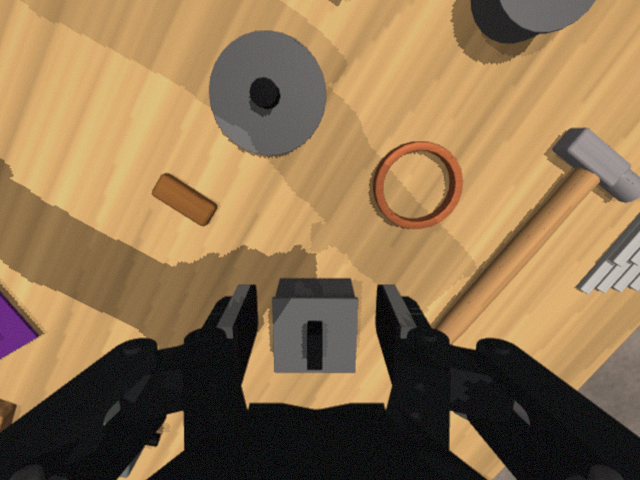

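The square lid sits square and flat on its pot at (315,330). Now to the button, with fingers shut.

```bash
python3 -m inch '[[-0.03,-0.028,0,0,0,0],[-0.033,-0.03,0,0,0,0],[-0.033,-0.03,0,0,0,0],[-0.033,-0.03,0,0,0,0],[-0.033,-0.03,0,0,0,0],[-0.033,-0.03,0,0,0,0],[-0.033,-0.03,0,0,0,0],[-0.033,-0.03,0,0,0,0],[0,0,0,0,0,0],[0,0,0,0,0,0]]' 0.0 50
python3 - <<'E'
from h import *
w=grab("wrist"); t=grab("top"); s=grab("scene")
print(topx([[.505,-.413,.06]],w),topx([[.505,-.413,.06]],t),topx([[.505,-.413,.06]],s))
rays=[]
for n,cam in(("wrist",w),("top",t),("scene",s)):
    q=topx([[.505,-.413,.06]],cam)[0]
    m=((cam[0].min(2)>120)).astype(np.uint8)
    for b in blob_at(m,q): print(n,*measure(b,.06,cam)); Mo=cv2.moments(b); px=[Mo["m10"]/Mo["m00"],Mo["m01"]/Mo["m00"]]; p=toplane(px,0,cam)[0]; d=p-cam[2]; rays.append((cam[2],d/np.linalg.norm(d)))
A=sum(np.eye(3)-np.outer(d,d) for o,d in rays); b=sum((np.eye(3)-np.outer(d,d))@o for o,d in rays); print("button",np.linalg.solve(A,b),len(rays))
m=greymask(t[0])
for n,p,z in(("pot_r",(226,224),.055),("pot_s",(386,212),.055)):
    for b in blob_at(m,p): print(n,*measure(b,z,t))
cv2.imwrite("pics/w7.png",w[0][:,:,::-1])
E
python3 go.py .505 -.413 .08
```

```text
time: 18.3
tcp_pos: [0.5025, -0.4159, 0.2183]
orientation: [0.493, 0.87, -0.001, 0.0]
ft_force: [0.5, 1.0, -0.0]
finger_gap: -0.004
grasp_force: 0.0
[[321.20211452 215.99056715]] [[514.57371317 260.94713363]] [[145.66655678 212.96793438]]
wrist [ 504. -407.   31.   31.] [array([ 504., -407.]), array([31., 31.]), 57.6]
top [ 505. -410.   28.   29.] [array([ 505., -410.]), array([28., 28.]), 39.3]
scene [ 501. -409.   27.   28.] [array([ 500., -409.]), array([26., 28.]), 5.5]
button [ 0.50414586 -0.40655664  0.06518335] 3
pot_r [616. 183.  79.  91.] [array([616., 184.]), array([82., 87.]), 88.8]
pot_s [ 626. -159.   92.  102.] [array([ 626., -158.]), array([83., 89.]), 31.2]
yaw 31.27 turn 0 level err(tool) [ 0.05 -0.04 -0.  ] shift [-0.0012 -0.0005  0.1383] q7 1.34 F [0.6 0.7 0.2] t 18.45
```

View pics/w7.png

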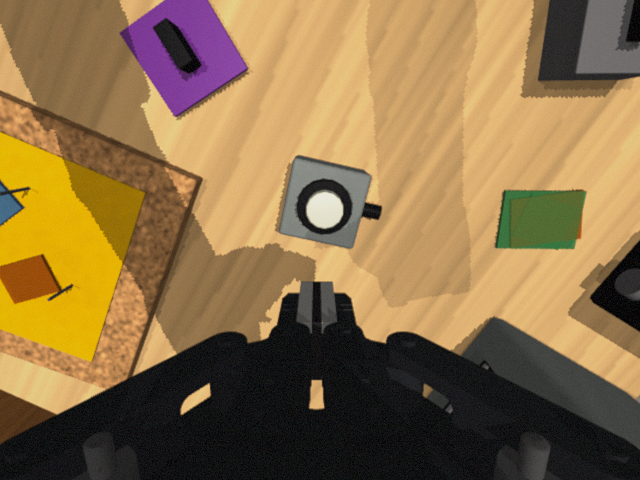

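The white button is at (325,210) px, in a black collar on the grey box. The rays meet at about (0.504, -0.408), z about 0.06. Aligning and descending.

```bash
python3 go.py .504 -.408 .08
python3 -m inch '[[0.004,0.004,0.04,0,0,0],[0,0,0.04,0,0,0],[0,0,0.03,0,0,0],[0,0,0.02,0,0,0],[0,0,0,0,0,0],[0,0,0,0,0,0]]'
python3 go.py .504 -.408 .065
```

```text
yaw 31.27 turn 0 level err(tool) [ 0.05 -0.04 -0.  ] shift [0.0036 0.0012 0.1383] q7 1.34 F [0.6 0.7 0.2] t 18.45
time: 19.05
tcp_pos: [0.5062, -0.4069, 0.0888]
orientation: [0.49, 0.871, 0.0, 0.0]
ft_force: [0.5, -1.1, 0.5]
finger_gap: 0.001
grasp_force: 0.0
yaw 31.27 turn 0 level err(tool) [ 0.02  0.   -0.  ] shift [ 0.0002 -0.0025  0.0238] q7 1.37 F [ 0.5 -1.1  0.5] t 19.05
```

```bash
python3 -m inch '[[0,-0.002,0.015,0,0,0],[0,0,0.01,0,0,0],[0,0,0.002,0,0,0],[0,0,0,0,0,0],[0,0,0,0,0,0]]'
python3 go.py .504 -.408 .055
python3 -m inch '[[0,0,0.002,0,0,0],[0,0,0.002,0,0,0],[0,0,0,0,0,0]]'
```

```text
time: 19.55
tcp_pos: [0.504, -0.4091, 0.062]
orientation: [0.491, 0.871, -0.0, 0.001]
ft_force: [-1.6, 0.1, 4.0]
finger_gap: -0.003
grasp_force: 2.2
yaw 31.16 turn 0 level err(tool) [ 0.03  0.06 -0.  ] shift [0.001  0.0006 0.007 ] q7 1.38 F [-1.6  0.1  4. ] t 19.55
time: 19.85
tcp_pos: [0.5041, -0.4092, 0.0608]
orientation: [0.491, 0.871, 0.0, 0.001]
ft_force: [-4.5, 3.1, 24.0]
finger_gap: 0.0
grasp_force: 11.8
```

It bottomed out against a hard stop at 24 N. I'll back off in steps and check that the contact-loss height matches the 6 mm travel.

```bash
for i in 1 2 3 4; do python3 -m inch '[[0,0,-0.002,0,0,0],[0,0,0,0,0,0]]' | egrep 'tcp_pos|ft_force'; done
```

```text
tcp_pos: [0.504, -0.4092, 0.061]
ft_force: [-0.8, 1.3, 11.9]
tcp_pos: [0.504, -0.4091, 0.0621]
ft_force: [0.0, -0.3, 4.4]
tcp_pos: [0.504, -0.4091, 0.0636]
ft_force: [1.2, -1.5, 2.6]
tcp_pos: [0.5039, -0.409, 0.0654]
ft_force: [0.9, -2.0, 2.5]
```

```bash
for i in 1 2 3; do python3 -m inch '[[0,0,-0.0015,0,0,0],[0,0,0,0,0,0],[0,0,0,0,0,0]]' | egrep 'tcp_pos|ft_force'; done; python3 go.py .504 -.408 .07
```

```text
tcp_pos: [0.5034, -0.4085, 0.0666]
ft_force: [0.6, -0.8, 0.8]
tcp_pos: [0.5031, -0.4081, 0.0679]
ft_force: [0.2, 0.0, 0.2]
tcp_pos: [0.5036, -0.4087, 0.0698]
ft_force: [-0.9, 0.1, 0.0]
yaw 31.17 turn 0 level err(tool) [-0.   -0.01  0.  ] shift [ 0.0004  0.0007 -0.0002] q7 1.38 F [-0.9  0.1  0. ] t 21.55
```

Contact is lost at about 0.067 and the stop is at about 0.061, so the button went its full 6 mm and sprang back. Retreating and doing a numeric check of the lids.

```bash
python3 -m inch '[[0,0,-0.03,0,0,0],[0,0,-0.04,0,0,0],[0,0,-0.04,0,0,0],[0,0,-0.04,0,0,0],[0,0,0,0,0,0],[0,0,0,0,0,0],[0,0,0,0,0,0]]'
python3 - <<'E'
from h import *
def circ(cam,b,z):  # centre of the bright lid top: triangulate knobs' tops between the views
    pass
t=grab("top"); s=grab("scene")
for n,P in(("lid_r",[.6195,.187,.081]),("lid_s",[.630,-.161,.081])):
    rays=[]
    for cam in(t,s):
        q=topx([P],cam)[0]
        for b in blob_at(dark(cam[0],30),q): 
            if cv2.contourArea(b)<400: print(n,q.round(),*measure(b,.07,cam))
    for nm,cam in(("top",t),("scene",s)):
        q=topx([[P[0],P[1],.055]],cam)[0]
        for b in blob_at(greymask(cam[0]),q): print(n,nm,*measure(b,.055,cam))
E
```

```text
time: 22.25
tcp_pos: [0.503, -0.4079, 0.2185]
orientation: [0.491, 0.871, 0.0, -0.001]
ft_force: [0.7, 1.0, -0.6]
finger_gap: -0.001
grasp_force: 0.0
lid_r [413. 273.] [621. 186.  22.  38.] [array([621., 186.]), array([22., 38.]), 66.7]
lid_r top [616. 183.  79.  91.] [array([616., 184.]), array([82., 87.]), 88.8]
lid_r scene [633. 183.  79. 108.] [array([634., 184.]), array([ 79., 106.]), 83.0]
lid_s [245. 263.] [ 632. -161.   30.   42.] [array([ 632., -161.]), array([28., 38.]), 31.5]
lid_s top [ 626. -159.   92.  102.] [array([ 626., -158.]), array([83., 89.]), 31.2]
lid_s scene [ 643. -156.   89.  122.] [array([ 643., -155.]), array([107.,  81.]), 30.2]
```

The silhouettes match seated lids, with the lid centres over the pots. Handing in.

```bash
python3 -c "
from plant import order; print(order.close_job())"
```

```text
the job is handed in; nothing more can be done
None
```

I put both lids on their own pots, plug down and home by the height, force and camera checks, then pressed the extractor button its full 6 mm and it sprang back; I handed the job in at about 22 s, but no verdict came back.

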